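# Find the high spot of a lapping platen on the truing stand

## Robot

A 7-joint arm with a two-finger parallel gripper is mounted at the origin on a cart in front of the work surface, level with it; the furniture and walls round the work are solid. World frame = base frame: x ahead of the robot, y to its left, z up, the work surface at z = 0. Lengths are in m, angles in rad, forces in N, time in s.
With the tool pointing down it reaches from about 0.4 to 0.875 m from the base axis. Payload 19.3 kg.
Tool frame: the origin (TCP) lies on the mounting face of the last link; the fingertips stand 173 mm ahead of it and the grasp point (between the pads) lies 155 mm ahead of it (bot.grip_point_offset is the distance from the TCP to the grasp point, in m); z points along the fingers, y is the line along which they close (so a half turn about z gives the same grasp; the last joint's range is limited). The gripper opens to 85 mm and grips with 20 to 120 N. Pads are 22 mm wide; open, the fingers measure 114 mm over their backs; the gripper's body (76 mm by 85 mm) begins 54 mm behind the grasp point. The pads swing forward as they close: fully open they stand 13 mm farther back than shut.
Start: joints at [1.201, 0.521, -0.036, 1.599, 0.021, 1.021, -0.113], TCP at [0.185, -0.597, 0.405] pointing down, gripper open.
Joint ranges: [-2.91, 2.91], [-0.3, 2.13], [-1.5, 1.42], [0.17, 2.43], [-1.26, 4.41], [0.16, 1.93], [-2.52, 2.52]. Speed limits (rad/s): [1.89, 1.89, 2.39, 2.39, 3.01, 3.01, 3.01].

## Interface

Orientations are given as [roll, pitch, yaw] about the fixed x, y, z axes, in that order (R = Rz(yaw) Ry(pitch) Rx(roll)).
In Python, from workcell import bot gives the robot as it stands.
- The arm moves only by the tool arm_command, never from a script. Its argument "deltas" is a list of rows, each a list of 3 entries, a list of its own where there are three numbers: the shift along the tool's x, y, z in cm, then the turn, a rotation vector about the tool's x, y, z in rad, then the finger opening in cm, from 0 to 8.54. In form: [[[tx, ty, tz], [rx, ry, rz], claw], ...]. A call has 1 to 20 rows; each row shifts and turns the commanded pose from where the row before left it, along the tool's axes as they then stand; what a row does not reach is not made up. A row lasts 1/10 s, in which the tool goes at most 50 mm and 8.59 degrees, less where a joint would pass 70% of its speed; a pose out of reach is approached as far as the arm can. A call with a gripper value outside its range is refused whole. The fingers move at their own pace and stop on an object; "newtons" is the grip in N (left out, the last holds). Time passes only in rows, so rows that do not move let the fingers close. It gives the time, the measured TCP pose, the force, the opening and the grip force at its end, in the units of the state.
- bot.observe(): the state, without advancing time (a new reading comes with each control period).
- bot.grab_frame(name): name is "scene" or "top" or "wrist"; returns a dict with "frame" (420x560x3 uint8, red, green, blue), "K" (3x3 intrinsics, pixels), "k1" (the pictures are not rectified: a ray, as slopes to the right and down, at radius r is drawn at 1 + k1 r^2 times it, then the intrinsics apply), "rvec" (rotation vector, rad) and "tvec" (3), from world to camera coordinates, as OpenCV has them; the wrist camera has in their place "T_tool_cam" (4x4, takes a point from camera to tool coordinates, whose origin is the TCP and whose axes are the flange's). Camera axes: x right, y down, z forward; pixel columns grow to the right and rows downward; lengths in m; the calibration is good to about 2 mm. A picture is of the moment at which its call begins: read the wrist's pose just before it. There is no depth.
- bot.job_done(): hands the job in; it is judged then, once.
Trained networks look in a picture, given as the dict that the camera call returned (one of the last four; its "shot" number tells which), for a name from the list of things; names that differ only in an ending like _2 or _b are one class to them, and where a whole thing is asked for, a point or a joint stands for the part that bears it (a point fixed in the world has none). Each returns a list of dicts, best first, with "p" (0 to 1); they miss things now and then, are a little off and sometimes report something else, mostly with a low value. They report only what shows in the picture. A call takes as long as a camera call.
- bot.find_in(name, picture): "rect" ([left, top, width, height] in pixels, round what is visible of it).
- bot.mark_of(name, picture): "at" ([column, row] in pixels: a listed point, or the origin of a listed thing).
The state is a dict: "clock": time; "qpos": joint angles; "qd": joint speeds; "joint_efforts": joint torques, N m; "position": TCP position; "tool_rot": TCP orientation; "force": force on the tool from outside, world axes, zero at the start; "moment": the same for the moment, N m; "grip_width": finger opening in m; "finger_force": force on a finger pad.
Only numpy, scipy, OpenCV 4.12 (cv2) and the standard library are available. Lean on these libraries where they do the work, as an engineer would, in place of code of your own. Each camera call takes 0.05 s, during which the arm holds its last target. There are 200 camera calls.

## Task

Gently push the dial gauge along its rail until it is fully home against the far end stop, so that its plunger bears on the rim of the platen. Then turn the platen slowly by its crank handle, all the way round, to find the highest of the raised places on its rim, and leave the platen at rest with the top of that high spot right at the plunger tip. Leave the gauge home, let go of everything, and do not disturb the bottle, the spanner or the dish.

Things in the scene. Friction and masses are not known exactly. Their poses are not given: they have to be found in the camera images.
- stand: Fixed grey base plate 200 (x) x 300 (y) x 14 mm with the platen's spindle and a rail for the gauge. Origin on the bench top, on the spindle axis. Its +y axis points from spindle to gauge; the rail runs along its x axis, 137 mm to the +y side. With the gauge home, its plunger bears on the rim exactly in the +y direction, pressing about 6 N on the plain rim, 17 N at the top of the high spot.
- platen: Aluminium disc, about 190 mm across, 18 thick, top 63 mm above the bench (hub nut to 77). Turns endlessly about the spindle (friction 0.1 N m; stays where left). Origin on that axis at bench level; +x points along the crank arm. Its rim has three smooth symmetric humps, 1.5, 2 and 4 mm high (the 4 mm one, the high spot, reaches 20 degrees either side of its top); where on the disc is unknown.
- crank_middle (a point): Middle of the upright black crank handle: a sleeve 21 mm in diameter, free to revolve on its pin, 60 mm from the spindle axis, from 76 to 122 mm above the bench; this point is at 99. Held by it, a gripper can go round without turning itself. Pushing it round gets heavier up a hump and lighter down it: about 3 N either way at the high spot, 2 N or less at the others.
- gauge: Dial gauge sliding on the rail (about 9 N moves it): flat round steel dial, 46 mm across, white face 64 mm above the bench; the hand turns about 40 degrees per mm of plunger. Origin at bench level: its x in the stand's frame is 0 when fully home at the far (+x) rubber end stop, and -40 to -60 mm at first. Its spring plunger, 12 mm round nose 54 mm above the bench, points at the platen.
- gauge_post (a point): Steel push post on the gauge's slide, 18 mm in diameter near the top, which is 116 mm above the bench; this point is on its axis, 102 mm above the bench, 170 mm along the gauge's +y axis from its origin and level with it along the rail. Pushed here in the stand's +x direction the gauge slides home.
- lube: White plastic bottle, 52 mm diameter and 130 mm tall, a bystander; origin under its middle.
- spanner: Steel open-ended spanner, 166 mm long, lying flat, a bystander; origin under its middle.
- petri: Clear shallow round dish, 60 mm diameter and 14 mm high, a bystander; origin under its middle.

How it is judged:
On the way, in this order (a step that is already met when the one before it is completed fails the run):
1. the gauge is pushed home against the far end stop (within 3 mm) (x of gauge in the frame of stand above -0.003 m), for 0.1 s.
2. the high spot is brought to the plunger (plunger force on the rim over 16.0 N) (contact force between gauge and platen above 16 N), for 0.1 s.
At the end, for the whole second after the job is handed in: The gauge is home against its end stop within 4 mm and the platen rests with its high spot at the plunger: the plunger presses on the rim with more than 16.0 N, which is within about 6 degrees of the top of the 4 mm hump (17 N); the robot has let go (x of gauge in the frame of stand above -0.004 m and contact force between gauge and platen above 16 N and angular speed of platen below 0.05 rad/s); the robot touches nothing.
It fails at once if the gauge is pushed or struck by the robot with more than 30 N (contact force between any of the arm, the fingers and gauge above 30 N).
It fails at once if the platen is spun fast (over 4 rad/s) (angular speed of platen above 4 rad/s).
It fails at once if the bottle, the spanner or the dish is moved by more than 15 mm (distance of any of lube, spanner, petri from where it was at the start of the episode above 0.015 m).
It also fails if it takes over 72 s, if anything falls off the work surface, if the arm or the gripper's body presses on something with over 40 N, if the wrist force passes 120 N, or if a joint passes its speed limit or range.

## Working session

There is one attempt and no reset: what is moved stays moved. The work goes in short steps, Python scripts to look and compute and a tool call to move; the robot and the scene stay as the last step left them, time stands still between calls to the robot, and variables do not carry over. Pictures are saved under pics/ and viewed, at most 10 in all, crops included, and the job is handed in when it is done.

Besides the shell and the picture viewer there is one more tool, called after ">>>" as name([rows], argument=value, ...), one row to a line, values as JSON. arm_command: Moves the arm, as the interface text tells. Its arguments: {"type":"object","properties":{"deltas":{"type":"array","items":{"type":"array"}},"newtons":{"type":"number"}},"required":["deltas"]}

```bash
mkdir -p pics; ls
cat > h.py <<'E'
import numpy as np, cv2
from workcell import bot
from scipy.spatial.transform import Rotation as R
def cam(f,st=None):
    if "rvec" in f:
        Rm=cv2.Rodrigues(np.array(f["rvec"],float))[0]; t=np.array(f["tvec"],float).ravel()
        return Rm.T, -Rm.T@t
    T=np.array(f["T_tool_cam"]); Rt=R.from_euler('xyz',st["tool_rot"]).as_matrix()
    return Rt@T[:3,:3], Rt@T[:3,3]+np.array(st["position"])
def ray(f,px,z,st=None):
    Rc,c=cam(f,st); K=np.array(f["K"])
    p=cv2.undistortPoints(np.array([[px]],float),K,np.array([f["k1"],0,0,0,0.]))[0,0]
    d=Rc@np.array([p[0],p[1],1]); return c+d*(z-c[2])/d[2]
def proj(f,P,st=None):
    Rc,c=cam(f,st)
    q=Rc.T@(np.array(P)-c); return cv2.projectPoints(q.reshape(1,1,3),np.zeros(3),np.zeros(3),np.array(f["K"]),np.array([f["k1"],0,0,0,0.]))[0].ravel()
E
python3 - <<'E'
from h import *
print(bot.observe())
H=dict(stand=0,platen=0,crank_middle=.099,gauge=0,gauge_post=.102,lube=0,spanner=0,petri=0)
for c in("scene","top"):
    f=bot.grab_frame(c); cv2.imwrite(f"pics/{c}0.png",f["frame"][:,:,::-1]); print(c,cam(f)[1])
    for n,z in H.items():
        for m in bot.mark_of(n,f)[:2]: print(n,np.round(m["p"],2),np.round(m["at"]),ray(f,m["at"],z).round(4))
E
```

```text
pics
{'clock': 0.0, 'qpos': array([ 1.20080569,  0.52201761, -0.03630356,  1.6000367 ,  0.02117628,
        1.0210537 , -0.11278187]), 'qd': array([-0.00066423,  0.00202902, -0.00070249, -0.00159594, -0.00067149,
        0.00105199,  0.0001961 ]), 'joint_efforts': array([-5.41923928e-04, -9.27130651e+01,  1.97946087e+00, -3.69931126e+01,
        1.76265469e-02,  8.32777005e-03, -1.28294388e-05]), 'position': array([ 0.18450137, -0.59699378,  0.40411335]), 'tool_rot': array([-3.14046367e+00,  7.17186830e-05,  2.99766275e-01]), 'force': array([-0.02103931,  0.5432932 ,  0.08065505]), 'moment': array([-0.02325415, -0.01522831,  0.02245354]), 'finger_force': 0.0, 'grip_width': 0.08558843965765577}
scene [-0.0762567   0.44204485  0.78335988]
stand 0.89 [297. 241.] [0.5087 0.0687 0.    ]
platen 0.58 [293. 235.] [0.5297 0.0674 0.    ]
crank_middle 0.6 [287. 192.] [0.5725 0.0585 0.099 ]
gauge_post 0.93 [238. 252.] [0.4653 0.2334 0.102 ]
spanner 0.83 [425. 218.] [ 0.4224 -0.2397  0.    ]
spanner 0.66 [286. 190.] [0.6741 0.001  0.    ]
petri 0.76 [169. 332.] [0.4281 0.4057 0.    ]
petri 0.21 [292. 236.] [0.528  0.0689 0.    ]
top [0.4566439  0.07768658 1.37963579]
stand 0.97 [287. 235.] [0.5257 0.0706 0.    ]
stand 0.61 [282. 163.] [0.7657 0.0908 0.    ]
platen 0.97 [291. 236.] [0.5197 0.057  0.    ]
crank_middle 0.5 [290. 218.] [0.5724 0.061  0.099 ]
crank_middle 0.26 [284. 234.] [0.5231 0.08   0.099 ]
gauge_post 0.49 [228. 248.] [0.4762 0.2485 0.102 ]
lube 0.57 [276. 162.] [0.7682 0.111  0.    ]
spanner 0.77 [380. 265.] [ 0.4299 -0.2349  0.    ]
petri 0.78 [184. 261.] [0.4335 0.4079 0.    ]
```

View pics/top0.png

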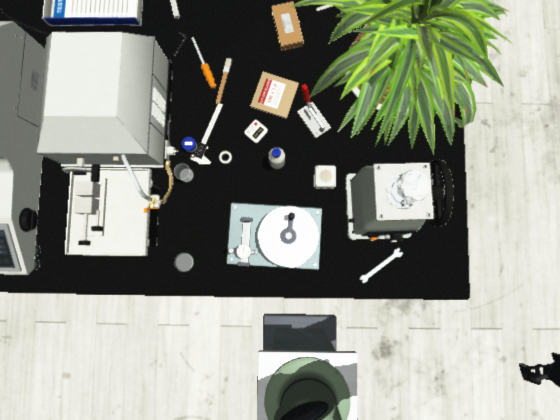

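View pics/scene0.png

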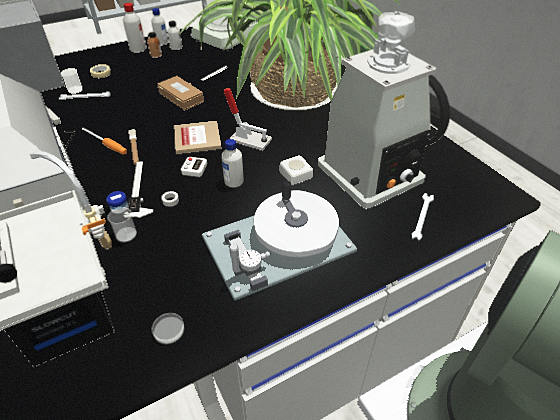

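The stand's plate spans about (227–322, 204–269) in the top view. The rail and gauge are on its left (world +y) near (243, 250), and the crank handle is at (290, 217). The stand's +x points away from the robot. The tall machine is at right, with the spanner in front of it, so I'll pass by it on the near side.

```bash
cat >> h.py <<'E'
def plan(tgt,yaw=None):
    s=bot.observe(); Rt=R.from_euler('xyz',s["tool_rot"])
    d=Rt.inv().apply(np.array(tgt)-s["position"])*100
    print("from",np.round(s["position"],4),"tool delta cm",d.round(2), "|",np.linalg.norm(d).round(1))
    if yaw is not None: print("turn",(Rt.inv()*R.from_euler('xyz',[np.pi,0,yaw])).as_rotvec().round(3))
E
python3 - <<'E'
from h import *
f=bot.grab_frame("wrist"); print(np.round(f["T_tool_cam"],3),f["K"])
plan([.36,-.33,.42],0); plan([.44,.10,.42],0)
f=bot.grab_frame("top")
P=[ray(f,p,.014)[:2].round(3) for p in [(230,204),(322,207),(319,269),(227,265)]];print(P)
print(ray(f,(348,238),0), ray(f,(348,175),0))
E
```

```text
[[ 0.    -0.963 -0.268  0.068]
 [ 1.     0.001 -0.001 -0.001]
 [ 0.001 -0.268  0.963  0.03 ]
 [ 0.     0.     0.     1.   ]] [[338.04810394   0.         278.86588761]
 [  0.         338.04810394 209.09434083]
 [  0.           0.           1.        ]]
from [ 0.1845 -0.5971  0.4047] tool delta cm [ 24.65 -20.34  -1.53] | 32.0
turn [-0.   0.   0.3]
from [ 0.1845 -0.5971  0.4047] tool delta cm [ 44.99 -59.06  -1.53] | 74.3
turn [-0.   0.   0.3]
[array([0.623, 0.259]), array([ 0.617, -0.043]), array([ 0.415, -0.034]), array([0.424, 0.263])]
[ 0.51728308 -0.13036552  0.        ] [ 0.72757453 -0.13108737  0.        ]
```

>>> arm_command([
  [[2.5,-2,0],[0,0,0],8.5],
  [[2.5,-2,0],[0,0,0],8.5],
  [[2.5,-2,0],[0,0,0],8.5],
  [[2.5,-2,0],[0,0,0],8.5],
  [[2.5,-2,0],[0,0,0],8.5],
  [[2.5,-2,0],[0,0,0],8.5],
  [[2.5,-2,0],[0,0,0],8.5],
  [[2.5,-2,0],[0,0,0],8.5],
  [[2.5,-2,0],[0,0,0],8.5],
  [[2.5,-2,0],[0,0,0],8.5],
])

```text
clock: 2.0
position: [0.3649, -0.3311, 0.4049]
tool_rot: [3.141, -0.0, 0.3]
force: [-0.5, -0.2, -0.2]
grip_width: 0.0848
finger_force: 0.0
```

>>> arm_command([
  [[1.8,-4,0],[0,0,0],0],
  [[1.8,-4,0],[0,0,0],0],
  [[1.8,-4,0],[0,0,0],0],
  [[1.8,-4,0],[0,0,0],0],
  [[1.8,-4,0],[0,0,0],0],
  [[1.8,-4,0],[0,0,0],0],
  [[1.8,-4,0],[0,0,0],0],
  [[1.8,-4,0],[0,0,0],0],
  [[1.8,-4,0],[0,0,0],0],
  [[1.8,-4,0],[0,0,0],0],
  [[0,0,0],[0,0,0.1],0],
  [[0,0,0],[0,0,0.1],0],
  [[0,0,0],[0,0,0.1],0],
  [[0,0,0],[0,0,0],0],
  [[0,0,0],[0,0,0],0],
])

```text
clock: 3.5
position: [0.4182, 0.1032, 0.4048]
tool_rot: [3.142, -0.0, 0.003]
force: [-0.6, -0.3, 0.3]
grip_width: -0.0001
finger_force: 0.0
```

Run:
```python
from h import *
s=bot.observe(); f=bot.grab_frame("wrist"); cv2.imwrite("pics/w1.png",f["frame"][:,:,::-1]); print(s["clock"],s["position"],s["tool_rot"],s["grip_width"])
for n,z in dict(stand=0,platen=0,crank_middle=.099,gauge=0,gauge_post=.102).items():
    for m in bot.mark_of(n,f)[:2]: print(n,np.round(m["p"],2),np.round(m["at"]),ray(f,m["at"],z,s).round(4))
```

```text
3.5 [0.41817902 0.10315766 0.40479116] [ 3.14158868e+00 -1.93468610e-04  2.96961686e-03] -0.00014011998238196768
stand 0.79 [316.  82.] [0.5184 0.0658 0.    ]
stand 0.69 [  2. 167.] [0.4289 0.4091 0.    ]
crank_middle 0.19 [  4. 166.] [0.4443 0.3267 0.099 ]
gauge 0.66 [  2. 167.] [0.4288 0.4091 0.    ]
gauge_post 0.74 [105. 134.] [0.4704 0.2406 0.102 ]
```

View pics/w1.png

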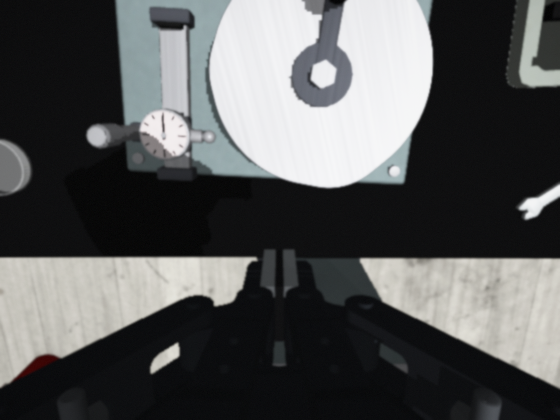

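The post top is at (98, 136), the dial at (164, 134), the hub nut at (323, 74), and the far end stop at (172, 17). A bulge shows on the near rim around (325, 187).

Run:
```python
from h import *
f=bot.grab_frame("wrist"); s=bot.observe()
for n,p,z in [("post top",(98,136),.116),("nut",(323,74),.077),("dial",(164,134),.064),("rail far",(174,22),.03),("rail near",(176,168),.03),("pl edge L",(130,169),.014),("pl edge R",(404,183),.014)]: print(n,ray(f,p,z,s).round(4))
g=f["frame"].astype(int)
# platen rim fit: threshold bright, contour
m=(g.min(2)>150).astype(np.uint8); 
c=max(cv2.findContours(m,0,1)[0],key=cv2.contourArea)[:,0]
q=np.array([ray(f,p.astype(float),.063,s)[:2] for p in c[::3]])
hub=ray(f,(323,74),.077,s)[:2]
d=q-hub; r=np.hypot(*d.T); a=np.degrees(np.arctan2(d[:,1],d[:,0]))
o=np.argsort(a); print(np.c_[a[o],r[o]*1e3].round(0)[::4].tolist())
plan([.435,.241,.405]);
```

```text
post top [0.4703 0.2387 0.116 ]
nut [0.518  0.0676 0.077 ]
dial [0.4691 0.2068 0.064 ]
rail far [0.5671 0.1996 0.03  ]
rail near [0.4334 0.2089 0.03  ]
pl edge L [0.4298 0.263  0.014 ]
pl edge R [ 0.4148 -0.0315  0.014 ]
[[-179.0, 96.0], [-174.0, 97.0], [-169.0, 98.0], [-164.0, 98.0], [-159.0, 98.0], [-154.0, 26.0], [-149.0, 105.0], [-145.0, 110.0], [-141.0, 117.0], [-138.0, 116.0], [-134.0, 109.0], [-130.0, 103.0], [-126.0, 25.0], [-120.0, 95.0], [-115.0, 94.0], [-110.0, 94.0], [-105.0, 94.0], [-101.0, 94.0], [-96.0, 26.0], [-90.0, 26.0], [-86.0, 94.0], [-82.0, 94.0], [-77.0, 94.0], [-73.0, 94.0], [-68.0, 94.0], [-63.0, 26.0], [-59.0, 98.0], [-56.0, 101.0], [-53.0, 95.0], [-50.0, 89.0], [-46.0, 82.0], [-42.0, 77.0], [-37.0, 27.0], [-31.0, 67.0], [-25.0, 64.0], [-22.0, 33.0], [-20.0, 39.0], [-19.0, 46.0], [-17.0, 55.0], [4.0, 47.0], [7.0, 48.0], [10.0, 48.0], [14.0, 51.0], [16.0, 27.0], [23.0, 26.0], [28.0, 27.0], [34.0, 69.0], [39.0, 74.0], [43.0, 78.0], [48.0, 85.0], [51.0, 91.0], [55.0, 96.0], [60.0, 96.0], [63.0, 99.0], [65.0, 98.0], [66.0, 98.0], [66.0, 96.0], [67.0, 112.0], [67.0, 100.0], [68.0, 112.0], [70.0, 108.0], [72.0, 95.0], [76.0, 95.0], [81.0, 96.0], [85.0, 96.0], [89.0, 96.0], [94.0, 27.0], [99.0, 27.0], [104.0, 27.0], [109.0, 95.0], [114.0, 95.0], [119.0, 95.0], [120.0, 103.0], [121.0, 124.0], [121.0, 127.0], [121.0, 112.0], [122.0, 128.0], [123.0, 121.0], [124.0, 127.0], [125.0, 122.0], [127.0, 101.0], [128.0, 123.0], [129.0, 100.0], [131.0, 125.0], [133.0, 120.0], [135.0, 116.0], [137.0, 113.0], [138.0, 111.0], [141.0, 108.0], [143.0, 98.0], [145.0, 26.0], [147.0, 100.0], [152.0, 26.0], [158.0, 95.0], [164.0, 95.0], [169.0, 94.0], [174.0, 95.0], [179.0, 95.0]]
from [0.4182 0.103  0.4047] tool delta cm [  1.68 -13.8   -0.03] | 13.9
```

>>> arm_command([
  [[0,0,0],[0,0,0.055],0],
  [[0.2,-2.8,0],[0,0,0],0],
  [[0.2,-2.8,0],[0,0,0],0],
  [[0.2,-2.8,0],[0,0,0],0],
  [[0.2,-2.8,0],[0,0,0],0],
  [[0.2,-2.6,0],[0,0,0],0],
  [[0,0,3],[0,0,0],0],
  [[0,0,3],[0,0,0],0],
  [[0,0,3],[0,0,0],0],
  [[0,0,3],[0,0,0],0],
  [[0,0,2.8],[0,0,0],0],
  [[0,0,0],[0,0,0],0],
  [[0,0,0],[0,0,0],0],
])

```text
clock: 5.15
position: [0.4358, 0.2406, 0.2571]
tool_rot: [3.141, 0.001, -0.055]
force: [-0.3, 0.4, 0.5]
grip_width: 0.0001
finger_force: 0.0
```

Run:
```python
from h import *
s=bot.observe(); print(s["position"],s["tool_rot"],s["force"])
f=bot.grab_frame("wrist"); cv2.imwrite("pics/w2.png",f["frame"][:,:,::-1])
for n,z in dict(gauge_post=.102).items():
    for m in bot.mark_of(n,f)[:2]: print(n,np.round(m["p"],2),np.round(m["at"]),ray(f,m["at"],z,s).round(4))
```

```text
[0.43583551 0.24060672 0.25713184] [ 3.14133070e+00  5.13377176e-04 -5.46380738e-02] [-0.34316309  0.44284619  0.46746267]
gauge_post 0.78 [276. 207.] [0.4695 0.2405 0.102 ]
```

View pics/w2.png

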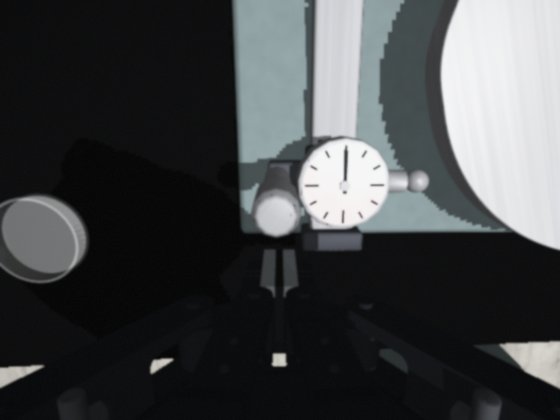

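The post top is at (276, 212), directly ahead of the closed fingers, so I can push it along the tool's x.

>>> arm_command([
  [[0.3,0,0],[0,0,0],0],
  [[0.3,0,0],[0,0,0],0],
  [[0.3,0,0],[0,0,0],0],
  [[0.2,0,0],[0,0,0],0],
  [[0.2,0,0],[0,0,0],0],
  [[0.2,0,0],[0,0,0],0],
  [[0.2,0,0],[0,0,0],0],
  [[0.2,0,0],[0,0,0],0],
  [[0.2,0,0],[0,0,0],0],
  [[0.2,0,0],[0,0,0],0],
  [[0.2,0,0],[0,0,0],0],
  [[0.2,0,0],[0,0,0],0],
])

```text
clock: 6.45
position: [0.462, 0.2391, 0.2566]
tool_rot: [3.141, 0.002, -0.055]
force: [-8.1, 1.1, 7.0]
grip_width: -0.0001
finger_force: 4.6
```

>>> arm_command([
  [[0.3,0,0],[0,0,0],0],
  [[0.3,0,0],[0,0,0],0],
  [[0.3,0,0],[0,0,0],0],
  [[0.3,0,0],[0,0,0],0],
  [[0.3,0,0],[0,0,0],0],
  [[0.3,0,0],[0,0,0],0],
  [[0.3,0,0],[0,0,0],0],
  [[0.3,0,0],[0,0,0],0],
  [[0.3,0,0],[0,0,0],0],
  [[0.3,0,0],[0,0,0],0],
])

```text
clock: 7.45
position: [0.4918, 0.2376, 0.2566]
tool_rot: [3.141, 0.002, -0.054]
force: [-11.2, 1.3, 8.9]
grip_width: 0.0001
finger_force: 5.6
```

>>> arm_command([
  [[0.2,0,0],[0,0,0],0],
  [[0.2,0,0],[0,0,0],0],
  [[0.2,0,0],[0,0,0],0],
  [[0.2,0,0],[0,0,0],0],
  [[0.1,0,0],[0,0,0],0],
  [[0.1,0,0],[0,0,0],0],
])

```text
clock: 8.05
position: [0.5018, 0.2371, 0.2566]
tool_rot: [3.141, 0.002, -0.054]
force: [-11.0, -0.4, 8.5]
grip_width: 0.0
finger_force: 5.3
```

>>> arm_command([
  [[0.1,0,0],[0,0,0],0],
  [[0.1,0,0],[0,0,0],0],
])

```text
clock: 8.25
position: [0.5037, 0.237, 0.2566]
tool_rot: [3.141, 0.002, -0.054]
force: [-9.8, 1.4, 7.9]
grip_width: 0.0001
finger_force: 5.2
```

>>> arm_command([
  [[0.1,0,0],[0,0,0],0],
  [[0,0,0],[0,0,0],0],
])

```text
clock: 8.45
position: [0.5049, 0.2369, 0.2566]
tool_rot: [3.141, 0.002, -0.054]
force: [-9.0, 1.9, 7.9]
grip_width: 0.0002
finger_force: 4.5
```

>>> arm_command([
  [[0.1,0,0],[0,0,0],0],
  [[0.05,0,0],[0,0,0],0],
])

```text
clock: 8.65
position: [0.5063, 0.2369, 0.2566]
tool_rot: [3.141, 0.002, -0.054]
force: [-10.9, 1.5, 8.0]
grip_width: 0.0002
finger_force: 5.1
```

>>> arm_command([
  [[0.1,0,0],[0,0,0],0],
  [[0,0,0],[0,0,0],0],
])

```text
clock: 8.85
position: [0.5073, 0.2368, 0.2566]
tool_rot: [3.141, 0.002, -0.054]
force: [-9.9, 1.0, 6.6]
grip_width: 0.0002
finger_force: 4.7
```

>>> arm_command([
  [[0.1,0,0],[0,0,0],0],
  [[0,0,0],[0,0,0],0],
])

```text
clock: 9.05
position: [0.5077, 0.2369, 0.2565]
tool_rot: [3.141, 0.004, -0.054]
force: [-15.1, 1.5, 11.4]
grip_width: -0.0
finger_force: 7.9
```

>>> arm_command([
  [[0.05,0,0],[0,0,0],0],
  [[0,0,0],[0,0,0],0],
])

```text
clock: 9.25
position: [0.5078, 0.237, 0.2565]
tool_rot: [3.141, 0.004, -0.054]
force: [-19.7, 1.8, 13.2]
grip_width: 0.0
finger_force: 9.5
```

>>> arm_command([
  [[-0.5,0,0],[0,0,0],0],
  [[-1,0,0],[0,0,0],0],
  [[-1,0,-1],[0,0,0],0],
  [[0,0,-3],[0,0,0],0],
  [[0,0,-3],[0,0,0],8.5],
  [[0,0,-3],[0,0,0],8.5],
  [[0,2,-2],[0,0,0],8.5],
  [[-0.3,3,0],[0,0,0],8.5],
  [[-0.3,3,0],[0,0,0],8.5],
  [[-0.3,3,0],[0,0,0],8.5],
  [[-0.5,3,0],[0,0,0],8.5],
  [[0,2,0],[0,0,0],8.5],
  [[0,0,0],[0,0,0],8.5],
  [[0,0,0],[0,0,0],8.5],
])

```text
clock: 10.65
position: [0.4616, 0.0788, 0.3773]
tool_rot: [-3.141, -0.001, -0.056]
force: [-0.0, -0.1, -0.0]
grip_width: 0.0852
finger_force: 0.0
```

Run:
```python
from h import *
s=bot.observe(); print(s["position"],s["tool_rot"],s["force"])
f=bot.grab_frame("wrist"); cv2.imwrite("pics/w3.png",f["frame"][:,:,::-1])
for n,z in dict(gauge_post=.102,crank_middle=.099,stand=0,platen=0).items():
    for m in bot.mark_of(n,f)[:2]: print(n,np.round(m["p"],2),np.round(m["at"]),ray(f,m["at"],z,s).round(4))
```

```text
[0.4615791  0.07882297 0.37728449] [-3.14131786e+00 -7.94326029e-04 -5.57305849e-02] [-0.02534793 -0.05336306 -0.03359274]
gauge_post 0.61 [ 50. 132.] [0.5261 0.2377 0.102 ]
crank_middle 0.92 [313.  40.] [0.5756 0.0505 0.099 ]
stand 0.9 [288. 123.] [0.5214 0.0673 0.    ]
platen 0.72 [290. 128.] [0.5162 0.0654 0.    ]
```

View pics/w3.png

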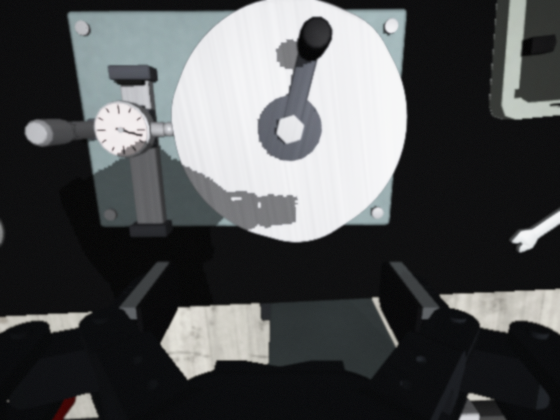

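The gauge is home: the post reads (0.526, 0.238) as expected, the plunger is on the rim and the dial hand has turned about 100°. The handle top is at (315, 38) and the nut at (290, 128), and their 59.9 mm separation matches the given 60. The broad bulge is at the near rim, around (297, 240).

>>> arm_command([
  [[2.5,0.4,0],[0,0,0],8.5],
  [[3,0.6,0],[0,0,0],8.5],
  [[3,0.6,0],[0,0,0],8.5],
  [[3,0.6,0],[0,0,0],8.5],
  [[0,0,2],[0,0,0],8.5],
  [[0,0,3],[0,0,0],8.5],
  [[0,0,3],[0,0,0],8.5],
  [[0,0,2.5],[0,0,0],8.5],
  [[0,0,1.4],[0,0,0],8.5],
  [[0,0,0],[0,0,0],8.5],
  [[0,0,0],[0,0,0],8.5],
])

```text
clock: 12.0
position: [0.5758, 0.0506, 0.2584]
tool_rot: [-3.141, -0.0, -0.055]
force: [0.3, 0.2, 1.1]
grip_width: 0.0852
finger_force: 0.0
```

Run:
```python
from h import *
s=bot.observe(); print(s["position"],s["tool_rot"],s["force"])
f=bot.grab_frame("wrist"); cv2.imwrite("pics/w4.png",f["frame"][:,:,::-1])
for m in bot.mark_of("crank_middle",f)[:2]: print(np.round(m["p"],2),np.round(m["at"]),ray(f,m["at"],.099,s).round(4))
```

```text
[0.57582557 0.05063125 0.25839669] [-3.14138296e+00 -4.87908247e-04 -5.50009857e-02] [0.31345797 0.23275431 1.10331576]
0.97 [281. 284.] [0.5746 0.0504 0.099 ]
```

View pics/w4.png

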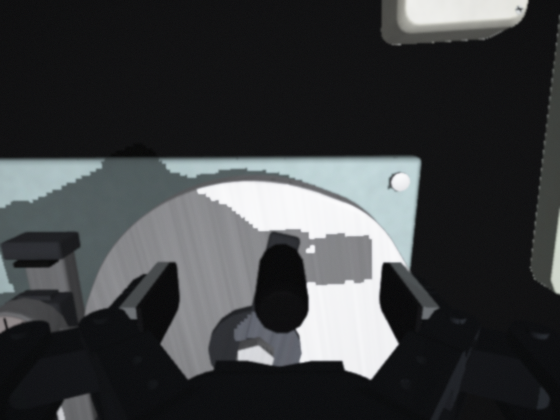

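The handle, at (281, 284), is centred between the pads, so I'll grip it lightly.

>>> arm_command([
  [[0,0,0],[0,0,0],3.0],
  [[0,0,0],[0,0,0],1.8],
  [[0,0,0],[0,0,0],1.8],
  [[0,0,0],[0,0,0],1.8],
  [[0,0,0],[0,0,0],1.8],
  [[0,0,0],[0,0,0],1.8],
  [[0,0,0],[0,0,0],1.8],
  [[0,0,0],[0,0,0],1.8],
], newtons=25)

```text
clock: 12.9
position: [0.5757, 0.0502, 0.2579]
tool_rot: [3.142, -0.0, -0.055]
force: [-0.7, -1.4, 5.2]
grip_width: 0.0203
finger_force: 25.6
```

Run:
```python
import numpy as np
# stand-frame crank angle -12.5 start, clockwise 6 deg per row, tool x=X, tool y=-Y, cm
a0=-12.8
k=np.arange(0,61); a=np.radians(a0-6*k); P=np.round(np.c_[6*np.cos(a),-6*np.sin(a)],1)
d=np.diff(P,axis=0).round(1)
for i in range(0,60,5): print(int(a0-6*i), [[list(map(float,r))+[0],[0,0,0],1.8] for r in d[i:i+5]])
```

```text
-12 [[[-0.2, 0.6, 0], [0, 0, 0], 1.8], [[-0.3, 0.6, 0], [0, 0, 0], 1.8], [[-0.2, 0.6, 0], [0, 0, 0], 1.8], [[-0.4, 0.5, 0], [0, 0, 0], 1.8], [[-0.4, 0.5, 0], [0, 0, 0], 1.8]]
-42 [[[-0.4, 0.4, 0], [0, 0, 0], 1.8], [[-0.5, 0.4, 0], [0, 0, 0], 1.8], [[-0.6, 0.3, 0], [0, 0, 0], 1.8], [[-0.5, 0.3, 0], [0, 0, 0], 1.8], [[-0.6, 0.2, 0], [0, 0, 0], 1.8]]
-72 [[[-0.6, 0.2, 0], [0, 0, 0], 1.8], [[-0.7, 0.1, 0], [0, 0, 0], 1.8], [[-0.6, 0.0, 0], [0, 0, 0], 1.8], [[-0.6, 0.0, 0], [0, 0, 0], 1.8], [[-0.6, -0.1, 0], [0, 0, 0], 1.8]]
-102 [[[-0.6, -0.2, 0], [0, 0, 0], 1.8], [[-0.6, -0.3, 0], [0, 0, 0], 1.8], [[-0.6, -0.2, 0], [0, 0, 0], 1.8], [[-0.5, -0.4, 0], [0, 0, 0], 1.8], [[-0.5, -0.4, 0], [0, 0, 0], 1.8]]
-132 [[[-0.4, -0.4, 0], [0, 0, 0], 1.8], [[-0.4, -0.5, 0], [0, 0, 0], 1.8], [[-0.3, -0.6, 0], [0, 0, 0], 1.8], [[-0.3, -0.5, 0], [0, 0, 0], 1.8], [[-0.2, -0.6, 0], [0, 0, 0], 1.8]]
-162 [[[-0.2, -0.6, 0], [0, 0, 0], 1.8], [[-0.1, -0.7, 0], [0, 0, 0], 1.8], [[0.0, -0.6, 0], [0, 0, 0], 1.8], [[0.0, -0.6, 0], [0, 0, 0], 1.8], [[0.1, -0.6, 0], [0, 0, 0], 1.8]]
-192 [[[0.2, -0.6, 0], [0, 0, 0], 
[... 304 characters left out ...]
 0, 0], 1.8]]
-252 [[[0.6, -0.2, 0], [0, 0, 0], 1.8], [[0.7, -0.1, 0], [0, 0, 0], 1.8], [[0.6, 0.0, 0], [0, 0, 0], 1.8], [[0.6, 0.0, 0], [0, 0, 0], 1.8], [[0.6, 0.1, 0], [0, 0, 0], 1.8]]
-282 [[[0.6, 0.2, 0], [0, 0, 0], 1.8], [[0.6, 0.3, 0], [0, 0, 0], 1.8], [[0.6, 0.2, 0], [0, 0, 0], 1.8], [[0.5, 0.4, 0], [0, 0, 0], 1.8], [[0.5, 0.4, 0], [0, 0, 0], 1.8]]
-312 [[[0.4, 0.4, 0], [0, 0, 0], 1.8], [[0.4, 0.5, 0], [0, 0, 0], 1.8], [[0.3, 0.6, 0], [0, 0, 0], 1.8], [[0.3, 0.5, 0], [0, 0, 0], 1.8], [[0.2, 0.6, 0], [0, 0, 0], 1.8]]
-342 [[[0.2, 0.6, 0], [0, 0, 0], 1.8], [[0.1, 0.7, 0], [0, 0, 0], 1.8], [[0.0, 0.6, 0], [0, 0, 0], 1.8], [[0.0, 0.6, 0], [0, 0, 0], 1.8], [[-0.1, 0.6, 0], [0, 0, 0], 1.8]]
```

>>> arm_command([
  [[-0.2,0.6,0],[0,0,0],1.8],
  [[-0.3,0.6,0],[0,0,0],1.8],
  [[-0.2,0.6,0],[0,0,0],1.8],
  [[-0.4,0.5,0],[0,0,0],1.8],
  [[-0.4,0.5,0],[0,0,0],1.8],
])

```text
clock: 13.4
position: [0.5588, 0.023, 0.2579]
tool_rot: [-3.141, -0.0, -0.055]
force: [-0.6, 3.5, 5.7]
grip_width: 0.0202
finger_force: 25.9
```

>>> arm_command([
  [[-0.4,0.4,0],[0,0,0],1.8],
  [[-0.5,0.4,0],[0,0,0],1.8],
  [[-0.6,0.3,0],[0,0,0],1.8],
])

```text
clock: 13.7
position: [0.5433, 0.0128, 0.2579]
tool_rot: [-3.141, -0.001, -0.055]
force: [2.8, 1.5, 4.7]
grip_width: 0.0203
finger_force: 25.7
```

>>> arm_command([
  [[-0.5,0.3,0],[0,0,0],1.8],
  [[-0.6,0.2,0],[0,0,0],1.8],
])

```text
clock: 13.9
position: [0.532, 0.0087, 0.2579]
tool_rot: [-3.141, -0.001, -0.055]
force: [1.8, 4.9, 5.6]
grip_width: 0.02
finger_force: 25.8
```

>>> arm_command([
  [[-0.6,0.2,0],[0,0,0],1.8],
  [[-0.7,0.1,0],[0,0,0],1.8],
])

```text
clock: 14.1
position: [0.5189, 0.0068, 0.2579]
tool_rot: [-3.14, -0.001, -0.055]
force: [2.9, 8.0, 3.9]
grip_width: 0.02
finger_force: 25.7
```

>>> arm_command([
  [[-0.6,-0.1,0],[0,0,0],1.8],
  [[-0.6,0,0],[0,0,0],1.8],
])

```text
clock: 14.3
position: [0.5072, 0.008, 0.2579]
tool_rot: [-3.141, -0.002, -0.055]
force: [8.7, 4.7, -1.1]
grip_width: 0.0206
finger_force: 25.2
```

>>> arm_command([
  [[-0.6,-0.1,0],[0,0,0],1.8],
  [[-0.6,-0.2,0],[0,0,0],1.8],
])

```text
clock: 14.5
position: [0.4955, 0.0114, 0.2579]
tool_rot: [-3.141, -0.002, -0.056]
force: [6.5, 0.6, 1.2]
grip_width: 0.02
finger_force: 25.4
```

>>> arm_command([
  [[-0.6,-0.3,0],[0,0,0],1.8],
  [[-0.6,-0.2,0],[0,0,0],1.8],
])

```text
clock: 14.7
position: [0.4836, 0.0175, 0.2579]
tool_rot: [-3.141, -0.002, -0.055]
force: [7.2, 8.1, 0.2]
grip_width: 0.0204
finger_force: 25.3
```

>>> arm_command([
  [[-0.5,-0.4,0],[0,0,0],1.8],
  [[-0.5,-0.4,0],[0,0,0],1.8],
])

```text
clock: 14.9
position: [0.4739, 0.0261, 0.2579]
tool_rot: [-3.141, -0.001, -0.055]
force: [7.0, 2.6, 2.4]
grip_width: 0.0205
finger_force: 25.6
```

>>> arm_command([
  [[-0.4,-0.4,0],[0,0,0],1.8],
  [[-0.4,-0.5,0],[0,0,0],1.8],
])

```text
clock: 15.1
position: [0.4667, 0.0354, 0.2579]
tool_rot: [-3.141, -0.002, -0.055]
force: [8.3, 1.9, 0.4]
grip_width: 0.0205
finger_force: 25.4
```

>>> arm_command([
  [[-0.3,-0.6,0],[0,0,0],1.8],
  [[-0.3,-0.5,0],[0,0,0],1.8],
  [[-0.2,-0.6,0],[0,0,0],1.8],
])

```text
clock: 15.4
position: [0.4596, 0.0527, 0.2579]
tool_rot: [-3.142, -0.001, -0.056]
force: [5.6, -1.1, 3.3]
grip_width: 0.02
finger_force: 25.7
```

>>> arm_command([
  [[-0.2,-0.6,0],[0,0,0],1.8],
  [[-0.1,-0.7,0],[0,0,0],1.8],
  [[0,-0.6,0],[0,0,0],1.8],
])

```text
clock: 15.7
position: [0.4579, 0.0718, 0.2579]
tool_rot: [3.142, -0.001, -0.056]
force: [7.6, -3.4, 3.7]
grip_width: 0.0201
finger_force: 25.7
```

>>> arm_command([
  [[0,-0.6,0],[0,0,0],1.8],
  [[0.1,-0.6,0],[0,0,0],1.8],
  [[0.2,-0.6,0],[0,0,0],1.8],
])

```text
clock: 16.0
position: [0.4618, 0.0891, 0.2579]
tool_rot: [3.141, -0.001, -0.056]
force: [5.9, -5.7, 6.5]
grip_width: 0.02
finger_force: 26.0
```

>>> arm_command([
  [[0.3,-0.6,0],[0,0,0],1.8],
  [[0.2,-0.6,0],[0,0,0],1.8],
  [[0.4,-0.5,0],[0,0,0],1.8],
  [[0.4,-0.5,0],[0,0,0],1.8],
])

```text
clock: 16.4
position: [0.4758, 0.1102, 0.2579]
tool_rot: [3.14, 0.0, -0.056]
force: [2.6, -7.0, 9.4]
grip_width: 0.0201
finger_force: 26.4
```

Run:
```python
from h import *
s=bot.observe(); print(s["position"],s["force"])
f=bot.grab_frame("wrist"); cv2.imwrite("pics/w5.png",f["frame"][:,:,::-1])
for n in("gauge","gauge_post"):
  for m in bot.find_in(n,f)[:1]: print(n,m)
```

```text
[0.47575057 0.11020428 0.25785629] [ 2.57736718 -6.96439044  9.40393384]
gauge {'rect': [0.0, 114.9, 164.7, 96.1], 'p': 0.77}
gauge_post {'rect': [0.0, 116.5, 165.7, 95.5], 'p': 0.69}
```

View pics/w5.png

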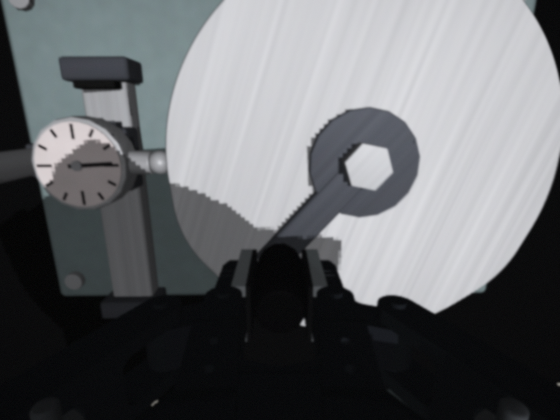

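The dial, at (80, 162), shows its hand near 90–95°, the plain-rim reading. I'll finish the turn.

>>> arm_command([
  [[0.4,-0.3,0],[0,0,0],1.8],
  [[0.5,-0.4,0],[0,0,0],1.8],
  [[0.6,-0.3,0],[0,0,0],1.8],
])

```text
clock: 16.85
position: [0.4904, 0.1202, 0.2578]
tool_rot: [3.141, 0.002, -0.055]
force: [-7.8, 4.7, 15.7]
grip_width: 0.02
finger_force: 27.1
```

>>> arm_command([
  [[0.5,-0.3,0],[0,0,0],1.8],
  [[0.6,-0.2,0],[0,0,0],1.8],
  [[0.6,-0.2,0],[0,0,0],1.8],
])

```text
clock: 17.15
position: [0.5083, 0.1264, 0.2578]
tool_rot: [3.142, 0.001, -0.055]
force: [-1.8, 0.6, 10.1]
grip_width: 0.0203
finger_force: 26.5
```

>>> arm_command([
  [[0.7,-0.1,0],[0,0,0],1.8],
  [[0.6,0,0],[0,0,0],1.8],
  [[0.6,0,0],[0,0,0],1.8],
])

```text
clock: 17.45
position: [0.5273, 0.1265, 0.2579]
tool_rot: [-3.141, 0.001, -0.055]
force: [-3.1, 1.9, 11.5]
grip_width: 0.0201
finger_force: 26.5
```

>>> arm_command([
  [[0.6,0.1,0],[0,0,0],1.8],
  [[0.6,0.2,0],[0,0,0],1.8],
  [[0.6,0.3,0],[0,0,0],1.8],
])

```text
clock: 17.75
position: [0.5452, 0.1202, 0.2579]
tool_rot: [-3.14, -0.0, -0.054]
force: [1.9, 9.7, 4.8]
grip_width: 0.0199
finger_force: 26.0
```

>>> arm_command([
  [[0.6,0.2,0],[0,0,0],1.8],
  [[0.5,0.4,0],[0,0,0],1.8],
  [[0.5,0.4,0],[0,0,0],1.8],
])

```text
clock: 18.05
position: [0.5608, 0.109, 0.2579]
tool_rot: [-3.14, -0.0, -0.054]
force: [1.8, 5.5, 5.4]
grip_width: 0.0204
finger_force: 26.1
```

>>> arm_command([
  [[0.4,0.4,0],[0,0,0],1.8],
  [[0.4,0.5,0],[0,0,0],1.8],
  [[0.3,0.6,0],[0,0,0],1.8],
])

```text
clock: 18.35
position: [0.5713, 0.0935, 0.258]
tool_rot: [-3.14, -0.002, -0.054]
force: [9.3, 8.4, -0.3]
grip_width: 0.0202
finger_force: 25.5
```

>>> arm_command([
  [[0.3,0.5,0],[0,0,0],1.8],
  [[0.2,0.6,0],[0,0,0],1.8],
  [[0.2,0.6,0],[0,0,0],1.8],
])

```text
clock: 18.65
position: [0.5772, 0.0756, 0.2579]
tool_rot: [-3.141, -0.001, -0.055]
force: [3.5, 3.9, 5.7]
grip_width: 0.0203
finger_force: 26.0
```

>>> arm_command([
  [[0.1,0.7,0],[0,0,0],1.8],
  [[0,0.6,0],[0,0,0],1.8],
  [[0,0.6,0],[0,0,0],1.8],
  [[-0.1,0.6,0],[0,0,0],1.8],
])

```text
clock: 19.05
position: [0.5756, 0.0503, 0.2579]
tool_rot: [-3.141, -0.001, -0.055]
force: [1.9, 1.4, 6.5]
grip_width: 0.0202
finger_force: 26.2
```

>>> arm_command([
  [[-0.2,0.6,0],[0,0,0],1.8],
  [[-0.3,0.6,0],[0,0,0],1.8],
  [[-0.2,0.6,0],[0,0,0],1.8],
  [[-0.4,0.5,0],[0,0,0],1.8],
  [[-0.4,0.5,0],[0,0,0],1.8],
  [[-0.4,0.4,0],[0,0,0],1.8],
  [[-0.5,0.3,0],[0,0,0],1.8],
  [[-0.6,0.3,0],[0,0,0],1.8],
  [[-0.5,0.3,0],[0,0,0],1.8],
  [[-0.6,0.2,0],[0,0,0],1.8],
  [[-0.6,0.2,0],[0,0,0],1.8],
  [[-0.7,0.1,0],[0,0,0],1.8],
  [[-0.6,0,0],[0,0,0],1.8],
  [[-0.6,0,0],[0,0,0],1.8],
  [[-0.6,-0.1,0],[0,0,0],1.8],
  [[-0.6,-0.2,0],[0,0,0],1.8],
])

```text
clock: 20.65
position: [0.4954, 0.0115, 0.2579]
tool_rot: [-3.141, -0.002, -0.056]
force: [6.7, -0.5, 3.5]
grip_width: 0.0203
finger_force: 25.8
```

>>> arm_command([
  [[-0.6,-0.3,0],[0,0,0],1.8],
  [[-0.3,-0.1,0],[0,0,0],1.8],
  [[0,0,0],[0,0,0],1.8],
  [[0,0,0],[0,0,0],1.8],
])

```text
clock: 21.05
position: [0.4858, 0.0167, 0.2578]
tool_rot: [-3.141, 0.001, -0.055]
force: [-3.2, 4.4, 13.0]
grip_width: 0.0205
finger_force: 26.7
```

```bash
cat >> h.py <<'E'
def look(name):
    s=bot.observe(); f=bot.grab_frame("wrist"); C=np.array([.5175,.0675])
    d=s["position"][:2]-C; th=np.arctan2(d[1],d[0]); F=s["force"]
    print(s["clock"],"crank world deg",np.degrees(th).round(1),"r",np.hypot(*d).round(4),"resist cw",-(F[0]*np.sin(th)-F[1]*np.cos(th)),F)
    # dial hand: rectified patch of the dial plane
    D=np.array([.5175,.0675])+np.array([[1,.055],[-.055,1]])@np.array([0,.137])
    n=240; h=.027; pts=np.array([proj(f,[D[0]+a*h,D[1]+b*h,.064],s) for a,b in((1,1),(1,-1),(-1,-1),(-1,1))],np.float32)
    M=cv2.getPerspectiveTransform(pts,np.array([[0,0],[n,0],[n,n],[0,n]],np.float32))
    w=cv2.warpPerspective(f["frame"],M,(n,n))[:,:,::-1]; cv2.imwrite(f"pics/{name}.png",w)
    return f,s
E
python3 - <<'E'
from h import *
look("d1")
E
```

```text
21.05 crank world deg -121.9 r 0.0599 resist cw -5.026670328989602 [-3.17260468  4.41357093 12.9840907 ]
```

View pics/d1.png

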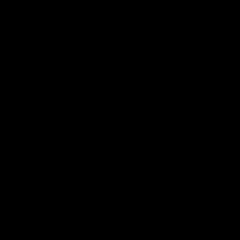

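>>> arm_command([
  [[0,0,0],[0,0,0],5],
  [[0,0,0],[0,0,0],6],
  [[0,0,0],[0,0,0],6],
  [[0,0,0],[0,0,0],6],
  [[0,0,-2],[0,0,0],6],
  [[0,0,-3],[0,0,0],6],
  [[0,0,-3],[0,0,0],6],
  [[-1,-3,-3],[0,0,0],6],
  [[-1,-4,0],[0,0,0],6],
  [[-1,-4,0],[0,0,0],6],
  [[0,0,0],[0,0,0],6],
  [[0,0,0],[0,0,0],6],
  [[0,0,0],[0,0,0],6],
])

```text
clock: 22.4
position: [0.4627, 0.1269, 0.3675]
tool_rot: [3.141, 0.0, -0.056]
force: [-0.0, -1.4, -0.7]
grip_width: 0.06
finger_force: 0.0
```

Run:
```python
from h import *
f,s=look("d2"); cv2.imwrite("pics/w6.png",f["frame"][:,:,::-1])
print(s["position"],s["tool_rot"])
# crop: wrist picture upper part + rectified dial side by side
a=f["frame"][:,:,::-1]; d=cv2.imread("pics/d2.png"); b=np.zeros((420,800,3),np.uint8); b[:,:560]=a; b[:240,560:]=d; cv2.imwrite("pics/c6.png",b)
for m in bot.mark_of("crank_middle",f)[:1]: print(ray(f,m["at"],.099,s))
```

```text
22.4 crank world deg 132.7 r 0.0808 resist cw 0.9759514069866533 [-0.0040357  -1.43526501 -0.67648316]
[0.46274521 0.12687719 0.36753885] [ 3.14106677e+00  3.57709641e-04 -5.62623845e-02]
[0.48513358 0.01830414 0.099     ]
```

View pics/c6.png

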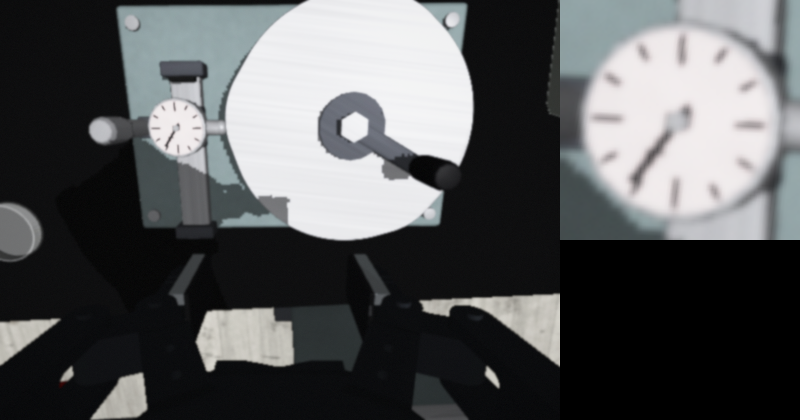

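The hand is at about 214°, against about 92° on the plain rim. The rise is about 3 mm, so this is the 4 mm hump but not yet its top (about 250°). I'll get the direction from the rim profile.

```bash
cat > rim.py <<'E'
from h import *
from scipy.optimize import least_squares
f=bot.grab_frame("wrist"); now=bot.observe()
def prof(img,s,crank):
    g=cv2.cvtColor(img,cv2.COLOR_BGR2GRAY).astype(np.float32); th=np.radians(np.arange(0,360,3)); C=np.array([.5175,.0675]); out=[]
    rr=np.arange(.088,.104,.0003)
    for t in th:
        P=np.array([proj(f,[C[0]+r*np.cos(t),C[1]+r*np.sin(t),.063],s) for r in rr],np.float32)
        if P.min()<2 or P[:,0].max()>557 or P[:,1].max()>417: out.append(np.nan); continue
        v=cv2.remap(g,P[:,0].copy(),P[:,1].copy(),1).ravel(); v=cv2.GaussianBlur(v[None],(0,0),3).ravel(); dv=np.diff(v); i=dv.argmin()
        out.append(rr[i] if dv[i]<-1.5 else np.nan)
    out=np.array(out); ok=~np.isnan(out)
    m=lambda p:p[0]+p[1]*np.cos(th)+p[2]*np.sin(th)
    p=least_squares(lambda p:(out-m(p))[ok],[.095,0,0],loss="soft_l1",f_scale=.0003).x
    res=(out-m(p))*1e3; print("fit",p.round(4)); 
    rel=(np.degrees(th)-crank+180)%360-180; o=np.argsort(rel)
    print([(int(rel[i]),round(float(res[i]),1)) for i in o if not np.isnan(res[i])])
s3=dict(position=[.4616,.0788,.3773],tool_rot=[-3.1413,-.0008,-.0557])
prof(cv2.imread("pics/w3.png"),s3,-16.)
prof(f["frame"][:,:,::-1].copy(),now,-122.)
E
python3 rim.py
```

```text
fit [0.0949 0.0004 0.0001]
[(-179, 0.3), (-176, 0.9), (-173, 1.5), (-170, 2.4), (-167, 3.0), (-164, 3.6), (-161, 3.6), (-158, 3.9), (-155, 3.6), (-152, 3.3), (-149, 3.0), (-146, 2.1), (-143, 1.5), (-140, 0.6), (-137, 0.0), (-134, 2.7), (-131, 6.3), (-128, -0.9), (-125, -0.9), (-122, -0.9), (-119, -0.9), (-116, -0.9), (-113, -0.9), (-110, -1.0), (-107, 5.9), (-104, 2.9), (-101, -0.1), (-98, -0.4), (-95, -0.4), (-92, -0.4), (-89, -0.5), (-86, -0.2), (-83, -0.5), (-80, -0.5), (-77, -0.2), (-74, -0.5), (-71, -0.3), (-68, -0.6), (-65, -0.3), (-62, -0.3), (-59, -0.3), (-56, -0.4), (-53, -0.1), (-50, 2.0), (-47, 4.7), (-44, 7.4), (-41, -0.5), (-38, -0.2), (-35, 0.4), (-32, 4.6), (-29, 1.3), (-26, 1.6), (-23, 1.2), (-20, 7.2), (-17, 5.1), (43, 4.4), (46, 7.1), (49, -0.1), (52, -0.1), (55, -0.4), (58, -0.1), (61, -0.1), (64, -0.1), (67, -0.1), (70, -0.0), (73, -0.0), (76, -0.3), (79, -0.0), (82, 0.0), (85, 0.6), (88, 0.9), (91, 1.3), (94, 1.3), (97, 1.0), (100, 1.0), (103, -0.2), (106, -0.2), (109, -0.4), (112, -0.1), (115, -0.4), (118, -0.1), (121, -1.0), (124, -5.4), (127, -0.3), (130, -0.6
[... 712 characters left out ...]
(-67, -0.2), (-64, -0.2), (-61, -0.2), (-58, -0.1), (-55, -0.4), (-52, -0.1), (-49, -0.0), (-46, -0.3), (-43, 0.0), (-40, 0.0), (-37, 0.7), (-34, 1.3), (-31, 1.6), (-28, 2.2), (-25, 6.1), (-22, 1.0), (-19, 0.5), (-16, -1.0), (-13, -0.4), (-10, 7.7), (-7, 3.5), (-4, 0.8), (8, 1.7), (11, -0.2), (14, -0.2), (17, -0.2), (20, -0.2), (23, -0.2), (26, -0.2), (29, 0.0), (32, 0.0), (35, -0.0), (38, -0.3), (41, -0.1), (44, -0.1), (47, 0.2), (50, 0.1), (53, 0.1), (56, 0.1), (59, 0.0), (62, -0.0), (65, 0.8), (68, 5.9), (71, -0.4), (74, -0.2), (77, -0.2), (80, -0.3), (83, 0.0), (152, 6.5), (155, -0.5), (158, -0.5), (161, -0.5), (164, -0.5), (167, -0.5), (170, -0.5), (173, -0.5), (176, -0.5), (179, -0.2)]
```

The rim profile shows the 4 mm top at −159° from the crank in two views, and the others at −28° and +93°. The platen needs about +8° counter-clockwise, so I'll regrasp and nudge it.

>>> arm_command([
  [[1,4,0],[0,0,0],6],
  [[1,4,0],[0,0,0],6],
  [[1,3,3],[0,0,0],6],
  [[0,0,3],[0,0,0],6],
  [[0,0,3],[0,0,0],6],
  [[0,0,2],[0,0,0],6],
  [[0,0,0],[0,0,0],3],
  [[0,0,0],[0,0,0],1.8],
  [[0,0,0],[0,0,0],1.8],
  [[0,0,0],[0,0,0],1.8],
  [[0,0,0],[0,0,0],1.8],
  [[0,0,0],[0,0,0],1.8],
], newtons=25)

```text
clock: 23.75
position: [0.487, 0.0164, 0.2588]
tool_rot: [-3.141, -0.002, -0.055]
force: [0.6, 3.5, 10.1]
grip_width: 0.0206
finger_force: 27.0
```

>>> arm_command([
  [[0.2,0.1,0],[0,0,0],1.8],
  [[0.2,0.1,0],[0,0,0],1.8],
  [[0.2,0.1,0],[0,0,0],1.8],
  [[0.2,0.1,0],[0,0,0],1.8],
  [[0,0,0],[0,0,0],1.8],
  [[0,0,0],[0,0,0],1.8],
  [[0,0,0],[0,0,0],1.8],
])

```text
clock: 24.45
position: [0.495, 0.012, 0.2588]
tool_rot: [-3.141, -0.003, -0.055]
force: [2.4, 3.0, 7.0]
grip_width: 0.0199
finger_force: 26.7
```

>>> arm_command([
  [[0,0,0],[0,0,0],3],
  [[0,0,0],[0,0,0],6],
  [[0,0,0],[0,0,0],6],
  [[0,0,0],[0,0,0],6],
  [[0,0,-2],[0,0,0],6],
  [[0,0,-3],[0,0,0],6],
  [[0,0,-3],[0,0,0],6],
  [[-1,-3,-3],[0,0,0],6],
  [[-1,-4,0],[0,0,0],6],
  [[-2,-4,0],[0,0,0],6],
  [[0,0,0],[0,0,0],6],
  [[0,0,0],[0,0,0],6],
  [[0,0,0],[0,0,0],6],
])

```text
clock: 25.75
position: [0.4607, 0.123, 0.3676]
tool_rot: [3.141, 0.0, -0.056]
force: [-0.5, -0.1, 0.4]
grip_width: 0.0597
finger_force: 0.0
```

```bash
sed -i 's/^prof(cv2.*//; s/now,-122\.)/now,0.)/' rim.py; python3 rim.py
python3 - <<'E'
from h import *
f,s=look("d3"); d=cv2.imread("pics/d3.png"); a=f["frame"][:,:,::-1]
b=np.zeros((420,800,3),np.uint8); b[:,:560]=a; b[:240,560:]=d; cv2.imwrite("pics/c7.png",b)
for n,z in(("crank_middle",.099),("gauge_post",.102)):
  for m in bot.mark_of(n,f)[:1]: print(n,ray(f,m["at"],z,s))
E
```

```text
fit [0.0948 0.0004 0.0003]
[(-180, -0.1), (-177, -0.4), (-174, -0.1), (-171, -0.0), (-168, -0.3), (-165, -0.0), (-162, -0.0), (-159, -0.3), (-156, -0.0), (-153, -0.0), (-150, 1.2), (-147, 6.3), (-144, 1.2), (-141, 1.2), (-135, 1.2), (-132, 8.1), (-129, 4.5), (-126, 0.5), (-123, -0.1), (-120, -0.1), (-108, 4.7), (-105, 0.4), (-102, -0.2), (-99, -0.2), (-96, -0.2), (-93, -0.2), (-90, -0.3), (-87, 0.0), (-84, -0.0), (-81, -0.0), (-78, -0.1), (-75, -0.1), (-72, 0.2), (-69, -0.1), (-66, 0.1), (-63, 0.1), (-60, 0.1), (-57, 2.7), (-54, 6.9), (-51, -0.3), (-48, -0.0), (-45, -0.1), (-42, -0.4), (-39, -0.4), (33, -0.4), (36, -0.4), (39, -0.1), (42, -0.1), (45, -0.1), (48, -0.1), (51, -0.4), (54, -0.4), (57, -0.4), (60, -0.1), (63, -0.1), (66, -0.1), (69, 0.3), (72, 0.9), (75, 1.8), (78, 2.7), (81, 3.3), (84, 3.4), (87, 3.1), (90, 3.7), (93, 3.7), (96, 3.2), (99, 2.9), (102, 2.0), (105, 1.1), (108, 0.6), (111, -0.0), (114, -0.3), (117, -0.3), (120, -0.2), (123, -1.1), (126, -0.5), (129, -0.8), (132, -0.7), (135, -1.0), (138, 7.7), (141, 6.6), (144, 3.3), (147, -3.0), (150, -0.3), (153, -0.3), (156, -0.2), (159, -0.2), (162, -0.2), (165, -0.2), (168, -0.1), (171, -0.1), (174, -0.1), (177, -0.1)]
25.8 crank world deg 135.7 r 0.0793 resist cw -0.08805026658004886 [ 0.29003818 -0.15970269 -0.58840196]
crank_middle [0.49174182 0.01203378 0.099     ]
gauge_post [0.52684225 0.23720095 0.102     ]
```

View pics/c7.png

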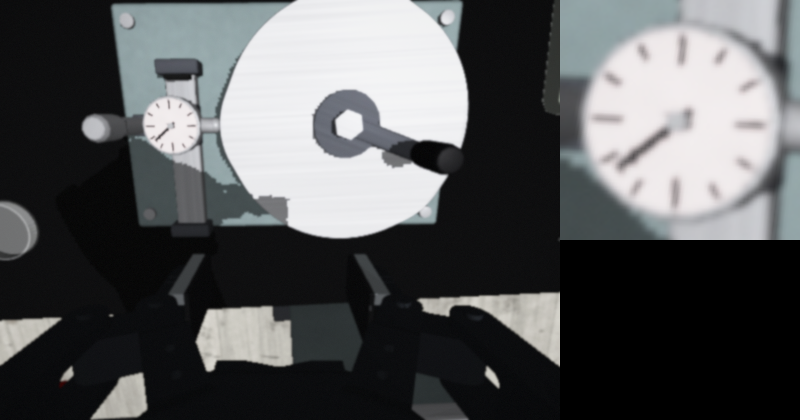

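```bash
cat > dial.py <<'E'
from h import *
def hand(img,f,s,D0):
    g=cv2.cvtColor(img,cv2.COLOR_BGR2GRAY).astype(np.float32)
    def samp(D,ang,r):
        P=np.array([proj(f,[D[0]+r*np.cos(t),D[1]-r*np.sin(t),.064],s) for t in ang],np.float32)
        return cv2.remap(g,P[:,0].copy(),P[:,1].copy(),1).ravel()
    a=np.radians(np.arange(0,360,2))
    v=np.mean([samp(D0,a,r) for r in(.006,.008,.010,.012,.014)],axis=0); v=v-np.median(v)
    # dark hand: weighted centre about the minimum
    v=cv2.GaussianBlur(np.tile(v,3)[None],(0,0),1.5).ravel()[180:360]
    i=v.argmin(); k=np.arange(i-6,i+7); w=np.clip(-v[k%180],0,None); 
    return (w@(k*2)/w.sum()-3.2)%360, v.min()
if __name__=="__main__":
    f=bot.grab_frame("wrist"); now=bot.observe()
    D0=np.array([.5175,.0675])+.137*np.array([.055,.9985])
    P=lambda x,y,z,r,p,w:dict(position=[x,y,z],tool_rot=[r,p,w])
    L=[("w3",cv2.imread("pics/w3.png"),P(.4616,.0788,.3773,-3.1413,-.0008,-.0557)),("w5",cv2.imread("pics/w5.png"),P(.4758,.1102,.2579,3.140,0,-.056)),("w6",cv2.imread("pics/w6.png"),P(.4627,.1269,.3675,3.1411,.0004,-.0563)),("now",f["frame"][:,:,::-1].copy(),now)]
    for n,i,s in (L if __import__("sys").argv[1:] else L[-1:]):
        # centre the dial by its white disc
        print(n,[np.round(hand(i,f,s,D0+np.array(o)*.001),1).tolist() for o in((0,0),(1.5,0),(-1.5,0),(0,1.5),(0,-1.5))])
E
python3 dial.py all
```

```text
w3 [[108.9, -102.4], [117.4, -89.9], [100.1, -104.0], [106.2, -103.1], [111.4, -100.6]]
w5 [[86.6, -68.8], [95.8, -63.9], [77.4, -60.1], [86.5, -67.5], [86.7, -67.5]]
w6 [[217.0, -114.8], [211.3, -113.6], [222.0, -107.7], [209.9, -113.5], [223.9, -103.8]]
now [[231.0, -124.7], [224.0, -118.2], [237.9, -115.2], [225.2, -121.6], [236.7, -113.8]]
```

The dial now reads about 231°. Combining the change between the two stops with the hump shape and rim profile puts the top 2–3° clockwise of the plunger. I'll make one small correction.

>>> arm_command([
  [[2,4,0],[0,0,0],6],
  [[1,4,0],[0,0,0],6],
  [[1,3,3],[0,0,0],6],
  [[0,0,3],[0,0,0],6],
  [[0,0,3],[0,0,0],6],
  [[0,0,2],[0,0,0],6],
  [[0,0,0],[0,0,0],3],
  [[0,0,0],[0,0,0],1.8],
  [[0,0,0],[0,0,0],1.8],
  [[0,0,0],[0,0,0],1.8],
  [[0,0,0],[0,0,0],1.8],
  [[0,0,0],[0,0,0],1.8],
], newtons=25)

```text
clock: 27.2
position: [0.4948, 0.0119, 0.2588]
tool_rot: [-3.141, -0.002, -0.055]
force: [1.4, 2.2, 8.6]
grip_width: 0.02
finger_force: 27.1
```

>>> arm_command([
  [[-0.1,0,0],[0,0,0],1.8],
  [[-0.1,-0.1,0],[0,0,0],1.8],
  [[-0.1,0,0],[0,0,0],1.8],
  [[0,0,0],[0,0,0],1.8],
  [[0,0,0],[0,0,0],1.8],
  [[0,0,0],[0,0,0],1.8],
])

```text
clock: 27.8
position: [0.492, 0.0131, 0.2588]
tool_rot: [-3.141, -0.003, -0.055]
force: [2.2, 2.2, 8.0]
grip_width: 0.0201
finger_force: 27.0
```

>>> arm_command([
  [[0,0,0],[0,0,0],3],
  [[0,0,0],[0,0,0],6],
  [[0,0,0],[0,0,0],6],
  [[0,0,0],[0,0,0],6],
  [[0,0,-2],[0,0,0],6],
  [[0,0,-3],[0,0,0],6],
  [[0,0,-3],[0,0,0],6],
  [[-1,-3,-3],[0,0,0],6],
  [[-1,-4,0],[0,0,0],6],
  [[-2,-4,0],[0,0,0],6],
  [[0,0,0],[0,0,0],6],
  [[0,0,0],[0,0,0],6],
  [[0,0,0],[0,0,0],6],
])

```text
clock: 29.1
position: [0.4577, 0.1242, 0.3676]
tool_rot: [3.141, 0.0, -0.056]
force: [0.4, -0.2, -0.3]
grip_width: 0.0596
finger_force: 0.0
```

```bash
python3 dial.py; python3 rim.py | tr '(' '\n' | grep -E '^(6[0-9]|7|8[0-9]|9|10|11)' | grep -E '^[0-9]{2,3},' | tr '\n' ' '
python3 - <<'E'
from h import *
s=bot.observe(); f=bot.grab_frame("wrist"); print(s["clock"])
for n,z in(("crank_middle",.099),("gauge_post",.102)):
  for m in bot.mark_of(n,f)[:1]: print(n,ray(f,m["at"],z,s))
E
```

```text
now [[232.7, -118.1], [224.9, -113.3], [239.9, -110.9], [227.1, -115.6], [237.6, -112.9]]
60, -0.2),  63, 0.1),  66, 0.1),  69, 0.7),  72, 1.6),  75, 2.5),  78, 3.1),  81, 3.4),  84, 3.8),  87, 3.2),  90, 3.8),  93, 3.5),  96, 3.0),  99, 2.4),  102, 1.5),  105, 0.6),  108, 0.1),  111, -0.2),  114, -0.2),  117, -0.4),  29.2
crank_middle [0.49164001 0.01397079 0.099     ]
gauge_post [0.52708537 0.23849807 0.102     ]
```

The 4 mm hump's centre is now at 86.8°, against a plunger direction of 86.9°. The dial barely changed over the last 3°, which is what happens at a crest. The gauge post is still at home and the arm is clear, so I'll hand in.

```bash
python3 -c "
from workcell import bot
print(bot.job_done())"
```

```text
the job is handed in; nothing more can be done
None
```

I handed the job in (verdict not shown): the gauge is home, the platen was turned a full circle and left with the 4 mm high spot within about 2° of the plunger tip by my measurements, and the arm is clear of everything, having kept away from the bottle, spanner and dish.

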